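# Seat the round-bottomed flask in its ring stand and close the hold-down lever

### The job

Take the stoppered round-bottomed flask out of its slanted rest, set it upright in the ring of the stand, level and centred, without letting it drop, and let go of it. Then squeeze the release button in the grip of the stand's raised hold-down lever and, keeping it squeezed, swing the lever fully down so that its wire frame passes over the flask's neck (never move the lever without the button squeezed); the flask must stay level in the ring. Leave the other things where they are.

Things in the scene. Friction and masses are not known exactly. Their poses are not given: they have to be found in the camera images.
- flask: Amber glass round-bottomed flask, fixed white stopper, 0.11 kg. Origin = centre of its ball (radius 34 mm); +z up the neck. Neck diameter 20 mm from 40 to 98 mm along z, lip diameter 24 to 103 mm, stopper to 108 mm. Starts leaning 38 degrees, neck to the rest's -x. Grip the neck 76 mm from the origin, tool along it, closing along the rest's y. It does not right itself when let go.
- rest: Fixed slanted rest: dark plate 100 x 70 x 8 mm, black wire ring (radius 24 mm, 30 mm high) under the flask's ball and a steel wire fork (40 mm wide along y, 92 mm high) under its neck, 46 mm from the ball's centre. Origin on the worktop, 59 mm below the ball's centre; z up, -x towards the leaning neck, to the robot's side and its right. A wall shelf hangs over the back right of the worktop.
- seat (a point): Where the centre of the flask's ball lies when seated in the ring of the fixed grey stand (base 130 x 90 x 10 mm): on the ring's axis, 73 mm above the worktop. Black wire ring: centreline radius 26 mm, wire 8 mm thick, 28 mm below this point. Stand's axes: z up, +x away from the robot to the lever's hinge, y along the hinge.
- hinge (a point): Middle of the hinge axis of the stand's hold-down lever: 65 mm from the seat along the stand's +x and 34 mm above it. The hinge axis is the stand's y; two posts carry it, 37 mm to either side.
- grip (a point): Middle of the lever's black grip: 150 mm from the hinge, 3 mm off the lever's midplane to +y. Axes turn with the lever: y along the hinge, -x to the lever's end. Grip 14 mm wide (y), 16 thick, its end 28 mm beyond; the button is on its +y face here. Lever's cross wire (50 mm wide, 8 thick) 37 mm towards the hinge. It may turn between the pads: the tool can stay vertical, closing along y.
- hold_down (a joint): Lever angle, rad: 0 = fully down (level, at its stop, its wire frame round the neck just above the ball of a seated flask), 1.57 = upright; starts raised, leaning back, at 1.75 to 1.95. Stays where it is left (friction 0.35 N m).
- release (a joint): Round button (diameter 16 mm) in the lever's grip, m: 0 = out (7 mm proud of the grip), 0.005 = fully in (grip and button 16 mm wide); pressed along -y of the grip, spring 2 to 5.6 N, comes out by itself. Must be in by over 0.002 whenever the lever moves.
- jar_lid: Bystander: black round jar lid, diameter 79 mm, 19 mm high; origin under its middle.
- weight: Bystander: small brass-coloured balance weight with a knob, diameter 23 mm, 30 mm high; origin under its middle.
- jar: Bystander: small ointment jar, diameter 49 mm, 44 mm high; origin under its middle.

How it is judged:
By the outcome, as a careful person would: the job done as asked, in the order asked, and still so for the second after the job is handed in, with the robot touching nothing.
It also fails if it takes over 64 s, if anything falls off the work surface, if the arm or the gripper's body presses on something with over 40 N, if the wrist force passes 120 N, or if a joint passes its speed limit or range.

### The arm

A 7-joint arm with a two-finger parallel gripper is mounted at the origin on a cart in front of the work surface, level with it; the furniture and walls round the work are solid. World frame = base frame: x ahead of the robot, y to its left, z up, the work surface at z = 0. Lengths are in m, angles in rad, forces in N, time in s.
With the tool pointing down it reaches from about 0.4 to 0.85 m from the base axis. Payload 4.5 kg.
Tool frame: the origin (TCP) lies at the very end of the fingers, on their centre line; the grasp point (between the pads) lies 19 mm behind it (r.grip_depth is the z of the grasp point in the tool frame, in m); z points along the fingers, y is the line along which they close (so a half turn about z gives the same grasp; the last joint's range is limited). The gripper opens to 88 mm and grips with 3 to 60 N. Pads are 18 mm wide; open, the fingers measure 123 mm over their backs; the gripper's body (75 mm by 187 mm) begins 45 mm behind the grasp point.
Start: joints at [1.16, 0.689, -0.195, 1.565, 0.157, 0.902, -0.215], TCP at [0.269, -0.564, 0.239] pointing down, gripper open.
Joint ranges: [-3.01, 3.01], [-0.46, 2.08], [-1.47, 1.51], [0.13, 2.56], [-1, 4.14], [0.04, 2.09], [-2.66, 2.66]. Speed limits (rad/s): [2.57, 2.57, 3.14, 3.14, 3.14, 3.14, 3.14].

### API

Orientations are given as a unit quaternion [x, y, z, w].
In Python, from plant import r gives the robot as it stands.
- The arm moves only by the tool inch_along, called as name(argument=value, ...), one argument or row to a line, values as JSON. Schema: {"type":"object","properties":{"deltas":{"type":"array","items":{"type":"object","properties":{"jaw":{"type":"number"},"tx":{"type":"number"},"ty":{"type":"number"},"tz":{"type":"number"},"drx":{"type":"number"},"dry":{"type":"number"},"drz":{"type":"number"}},"additionalProperties":false,"required":["jaw"]},"minItems":1,"maxItems":10},"squeeze":{"type":"number"},"only":{"type":"string"},"quiet":{"type":"boolean"},"lines":{"type":"string"}},"required":["deltas"],"additionalProperties":false}. deltas is a list of rows, 1 to 10 of them, each an object with the fields jaw (the opening from 0.0 (shut) to 1.0 (fully open)), tx, ty, tz (the shift in normalised numbers (1 is 1 m)), drx, dry, drz (a rotation vector in fractions of the full range, 1 being 2 pi rad); a field left out counts as zero (the opening has to be given); each row is the pose to reach, as a shift and turn from the pose commanded when the call began, along the tool's axes at that moment; what a row does not reach only later rows make up. A row lasts 1/10 s, in which the tool goes at most 0.05 m and 0.15 rad, less where a joint would pass 70% of its speed; a pose out of reach is approached as far as the arm can. The fingers move at their own pace and stop on an object; squeeze is the grip in N (left out, the last holds). Time passes only in rows, so rows that do not move let the fingers close. The tool returns the time, the measured TCP pose, the force, the opening and the grip force at its end. only (a regular expression) keeps the lines of the reply that match it, lines (a string "A,B") keeps lines A to B, and quiet returns only ok. A shift or turn number past 1, either way, is cut back to 1. Input that does not fit is refused with a message, and nothing moves.
- r.get_state(): the state, without advancing time (a new reading comes with each control period).
- r.snapshot(name): name is "side" or "top" or "wrist"; returns the picture (480x640x3 uint8, red, green, blue); there is no depth.
- r.camera_params(name): a dict with "fx", "fy", "cx", "cy" (pixels), "k1" (the pictures are not rectified: a ray, as slopes to the right and down, at radius r is drawn at 1 + k1 r^2 times it, then the intrinsics apply), "rvec" (rotation vector, rad) and "tvec" (3), from world to camera coordinates, as OpenCV has them. Camera axes: x right, y down, z forward; pixel columns grow to the right and rows downward; lengths in m; the calibration is good to about 2 mm. A picture is of the moment at which its call begins: read the wrist's pose just before it. camera_params takes no time and is no camera call; for the wrist camera it gives the pose at the moment of the call.
- r.finish_job(): hands the job in; it is judged then, once.
The state is a dict: "clock": time; "q": joint angles; "qd": joint speeds; "joint_torque": joint torques, N m; "tool_pos": TCP position; "eef_rot": TCP orientation; "contact_force": force on the tool from outside, world axes, zero at the start; "moment": the same for the moment, N m; "opening": opening from 0.0 (shut) to 1.0 (fully open); "finger_force": force on a finger pad.
Only numpy, scipy, OpenCV 4.12 (cv2) and the standard library are available. Lean on these libraries where they do the work, as an engineer would, in place of code of your own. Each camera call takes 0.05 s, during which the arm holds its last target. There are 200 camera calls.

## Working session

There is one attempt and no reset: what is moved stays moved. The work goes in short steps, Python scripts to look and compute and a tool call to move; the robot and the scene stay as the last step left them, time stands still between calls to the robot, and variables do not carry over. Pictures are saved under pics/ and viewed, at most 10 in all, crops included, and the job is handed in when it is done.

```bash
ls; mkdir -p pics
```

Run:
```python
from plant import r
import cv2
for n in ("side","top","wrist"):
    p=r.camera_params(n); print(n,{k:(v if isinstance(v,(int,float)) else [round(float(x),4) for x in v]) for k,v in p.items()})
    cv2.imwrite(f"pics/{n}0.png",r.snapshot(n)[:,:,::-1])
print(r.get_state(), r.grip_depth)
```

```text
pics
plant.py
side {'fx': 606.4311755413448, 'fy': 606.4311755413448, 'cx': 326.81695154461084, 'cy': 241.98350156978356, 'k1': -0.16166291641061317, 'rvec': [0.7014, -2.245, 1.5635], 'tvec': [0.3068, 0.2362, 0.7789]}
top {'fx': 440.4806477239993, 'fy': 440.4806477239993, 'cx': 324.87786486901814, 'cy': 235.80754652590633, 'k1': -0.0901340015351185, 'rvec': [2.131, -2.1811, 0.1678], 'tvec': [-0.1466, 0.4712, 0.8912]}
wrist {'fx': 365.65201810086063, 'fy': 365.65201810086063, 'cx': 322.3901438134022, 'cy': 236.77242267397608, 'k1': -0.022292595162640417, 'rvec': [-2.4573, 1.55, 0.2114], 'tvec': [-0.6239, -0.0374, 0.3882]}
{'clock': 0.15, 'q': array([ 1.15978914,  0.6897684 , -0.19452439,  1.56605617,  0.15728419,
        0.90248808, -0.21510285]), 'qd': array([ 0.00121219, -0.0026264 , -0.00066588, -0.00333502, -0.00064768,
       -0.00125834, -0.00154707]), 'joint_torque': array([-1.46721002e-03, -5.27868819e+01, -1.26845419e+00, -1.53587580e+01,
       -5.24733996e-02,  3.92306989e-03,  9.52205551e-05]), 'tool_pos': array([ 0.26870364, -0.56378777,  0.23812154]), 'eef_rot': array([ 9.75364987e-01,  2.20596235e-01, -1.89083914e-04, -6.39182009e-04]), 'contact_force': array([-0.0450357 ,  0.45298373, -0.16818373]), 'moment': array([-0.03184331,  0.01604508,  0.00320866]), 'finger_force': 0.0, 'opening': 0.9974369362753166} -0.0187
```

View pics/side0.png

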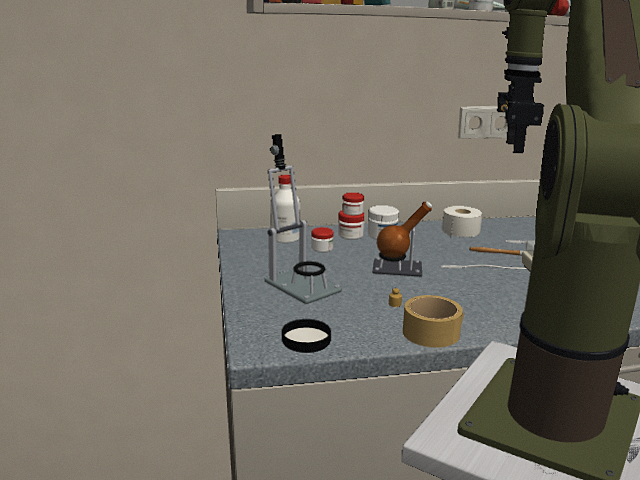

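View pics/top0.png

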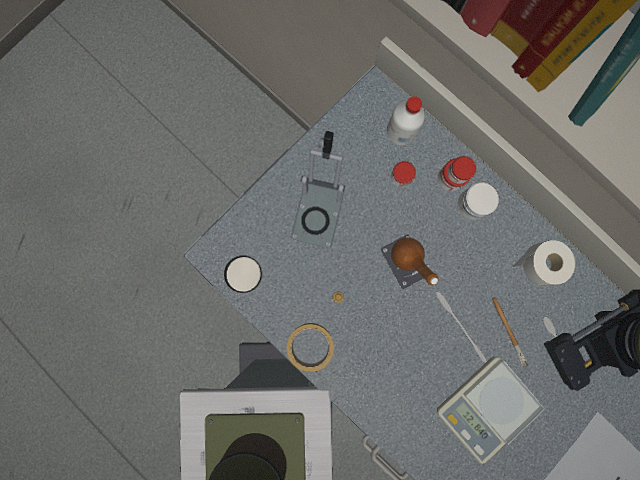

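Side: ring (309,268), ball (393,241), stopper (428,205), grip (279,148). Top: ring (315,221), ball (407,253), stopper (434,281), posts (305,180)/(341,187), grip (328,143).

Create h.py:
```python
import numpy as np, cv2
from scipy.spatial.transform import Rotation as R
from plant import r
def ray(n,uv,p=None):
    p=p or r.camera_params(n)
    K=np.array([[p["fx"],0,p["cx"]],[0,p["fy"],p["cy"]],[0,0,1]])
    d=np.array([p["k1"],0,0,0,0.])
    x=cv2.undistortPoints(np.array([[uv]],float),K,d)[0,0]
    M=cv2.Rodrigues(np.array(p["rvec"],float))[0]
    o=-M.T@np.array(p["tvec"]); v=M.T@np.array([x[0],x[1],1]); return o,v/np.linalg.norm(v)
def plane(n,uv,z,p=None):
    o,v=ray(n,uv,p); return o+v*(z-o[2])/v[2]
def tri(a,ua,b,ub):
    o1,v1=ray(a,ua);o2,v2=ray(b,ub)
    t=np.linalg.lstsq(np.c_[v1,-v2],o2-o1,rcond=None)[0]
    p,q=o1+v1*t[0],o2+v2*t[1]; return (p+q)/2,np.linalg.norm(p-q)
def blob(m,c,rad=40):
    "component of the mask nearest to c: mask, centroid"
    w=np.zeros_like(m); cv2.circle(w,c,rad,255,-1); m=m&w
    n,l,s,ce=cv2.connectedComponentsWithStats(m)
    i=1+np.argmax(s[1:,4]); return (l==i).astype(np.uint8)*255,ce[i],s[i]
def amber(im): 
    h=cv2.cvtColor(im,cv2.COLOR_RGB2HSV); return cv2.inRange(h,(3,140,40),(16,255,255))
def dark(im,t=60): return cv2.inRange(im.max(2),0,t)
```

Run:
```python
from h import *
np.set_printoptions(precision=4,suppress=True)
I={n:cv2.imread(f"pics/{n}0.png")[:,:,::-1].copy() for n in("side","top")}
ball={};st={}
for n,c,s in(("side",(393,241),(428,205)),("top",(407,253),(434,281))):
    m,ce,_=blob(amber(I[n]),c,55); d=cv2.distanceTransform(m,cv2.DIST_L2,5)
    ys,xs=np.where(d>d.max()-.6); ball[n]=(xs.mean(),ys.mean()); print(n,"ball",ball[n],d.max())
    w=cv2.inRange(I[n].min(2),150,255); m,ce,sz=blob(w,s,9); st[n]=ce; print("stopper",ce,sz)
b,e=tri("side",ball["side"],"top",ball["top"]);print("ball",b,e)
s,e=tri("side",st["side"],"top",st["top"]);print("stopper",s,e,s-b,np.linalg.norm(s-b))
for n,c,rad in(("side",(309,268),20),("top",(315,221),20)):
    m,ce,sz=blob(dark(I[n]),c,rad); k=max(cv2.findContours(m,0,1)[0],key=cv2.contourArea)
    (cx,cy),ax,an=cv2.fitEllipse(k); print(n,"ring",cx,cy,ax,plane(n,(cx,cy),.045 if n=="top" else .045))
g={}
for n,c in(("side",(279,150)),("top",(328,143))):
    m,ce,sz=blob(dark(I[n]),c,25); g[n]=ce;print(n,"grip",ce,sz)
print("grip",tri("side",g["side"],"top",g["top"]))
for uv in((305,180),(341,187)):print("post",plane("top",uv,.107))
vis=np.hstack([cv2.resize(I["top"][110:300,270:460],None,fx=2.1,fy=2.1*1.4,interpolation=cv2.INTER_CUBIC),cv2.resize(I["side"][120:310,250:440],None,fx=2.1,fy=2.1*1.4,interpolation=cv2.INTER_CUBIC)])
cv2.imwrite("pics/c1.png",vis[:,:,::-1])
```

```text
side ball (np.float64(393.0), np.float64(241.0)) 15.981398
stopper [428.6111 203.5556] [426 201   6   6  18]
top ball (np.float64(408.0), np.float64(256.7142857142857)) 11.984499
stopper [433.9375 280.5625] [431 278   7   6  32]
ball [ 0.4212 -0.3231  0.0614] 0.009248673747776005
stopper [ 0.3661 -0.3535  0.1441] 0.003445183294227523 [-0.055  -0.0304  0.0827] 0.10385676117205095
side ring 309.0086669921875 268.3289489746094 (13.61917781829834, 31.29104995727539) [ 0.5024 -0.1363  0.045 ]
top ring 315.01116943359375 220.23109436035156 (26.53474235534668, 26.57657814025879) [ 0.4994 -0.1375  0.045 ]
side grip [277.8681 151.1806] [270 134  16  36 288]
top grip [327.3724 143.3571] [323 131  10  28 196]
grip (array([ 0.5931, -0.1612,  0.2497]), np.float64(0.0014928742932805328))
post [ 0.5693 -0.1198  0.107 ]
post [ 0.5536 -0.1903  0.107 ]
```

View pics/c1.png

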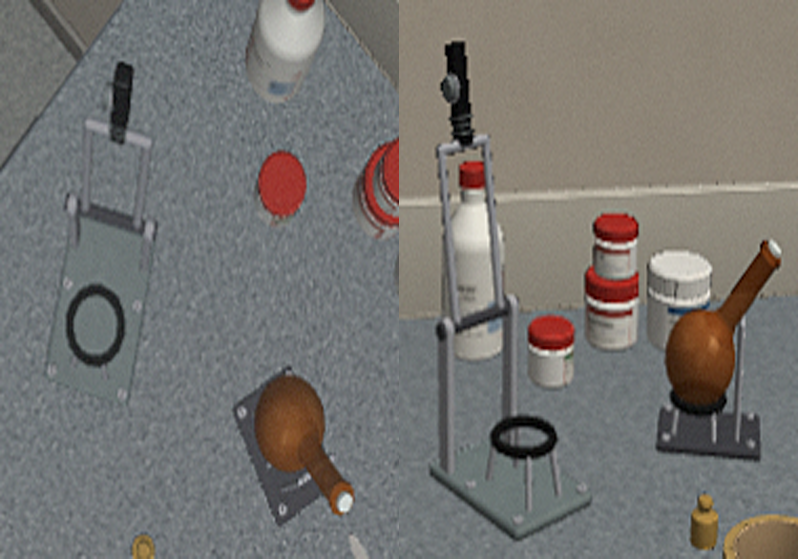

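Crop: the ball is centred at about (408,254) top and (393,241) side; the amber mask was too tight at the dark rim. The ring, two post tops and grip (button on the left, +y) are clear.

Run:
```python
from h import *
np.set_printoptions(precision=4,suppress=True)
I={n:cv2.imread(f"pics/{n}0.png")[:,:,::-1].copy() for n in("side","top")}
ball={}
for n,c in(("side",(393,241)),("top",(407,253))):
    im=I[n].astype(int); m=((im[...,0]-im[...,2]>25)*255).astype(np.uint8); m,ce,_=blob(m,c,55)
    m=cv2.morphologyEx(m,cv2.MORPH_CLOSE,np.ones((3,3),np.uint8)); mc=m.copy()
    o=cv2.morphologyEx(m,cv2.MORPH_OPEN,cv2.getStructuringElement(2,(19,19)))
    k=max(cv2.findContours(o,0,1)[0],key=cv2.contourArea); print(n,cv2.minEnclosingCircle(k),cv2.fitEllipse(k))
    ball[n]=cv2.fitEllipse(k)[0]
b,e=tri("side",ball["side"],"top",ball["top"]);print("tri",b,e)
for n in ball: print(n,plane(n,ball[n],.059))
for n,uv in(("side",(428.6,203.6)),("top",(434,280.6))): print("stop",plane(n,uv,.059+.107*np.cos(np.radians(38))))
```

```text
side ((393.5, 240.5), 16.985387802124023) ((393.28326416015625, 240.63772583007812), (31.230932235717773, 32.602088928222656), 80.02481842041016)
top ((408.12213134765625, 254.1502685546875), 16.83588409423828) ((407.66510009765625, 254.11398315429688), (31.44484519958496, 32.27189636230469), 139.61439514160156)
tri [ 0.4241 -0.324   0.0614] 0.00377108357409227
side [ 0.4287 -0.3289  0.059 ]
top [ 0.4226 -0.3253  0.059 ]
stop [ 0.3685 -0.3545  0.1433]
stop [ 0.3645 -0.3546  0.1433]
```

Add to h.py:
```python
np.set_printoptions(precision=4,suppress=True)
def rel(p,Rt=None):
    s=r.get_state(); A=R.from_quat(s["eef_rot"]); 
    d=A.inv().apply(np.array(p)-s["tool_pos"]); w=(A.inv()*Rt).as_rotvec() if Rt is not None else np.zeros(3)
    print("shift",d,"rot",w,"| pos",s["tool_pos"])
def frame(z,y):
    z=np.array(z)/np.linalg.norm(z); y=np.array(y)-z*np.dot(z,y); y/=np.linalg.norm(y); return R.from_matrix(np.c_[np.cross(y,z),y,z])
def neck(az=np.arctan2(-.0295,-.0575),t=np.radians(38)): return np.array([np.sin(t)*np.cos(az),np.sin(t)*np.sin(az),np.cos(t)])
```

Run:
```python
from h import *
b=np.array([.4230,-.3250,.059]); n=neck(); 
F=frame(-n,[.45,-.89,0]); rel(b+n*(.057+.075),F)
```

```text
shift [ 0.1608 -0.1467  0.0753] rot [ 0.0099  0.6632 -0.0241] | pos [ 0.2687 -0.5638  0.2381]
```

Careful with the scale: turns go in shares of 2 pi rad. That gives: 0.663 rad / 6.2832 = 0.1055.

inch_along(
  deltas=[
    {"jaw": 1, "tx": 0.03, "ty": -0.03, "tz": 0.01, "dry": 0.0207},
    {"jaw": 1, "tx": 0.06, "ty": -0.06, "tz": 0.02, "dry": 0.0414},
    {"jaw": 1, "tx": 0.1, "ty": -0.09, "tz": 0.04, "dry": 0.0637},
    {"jaw": 1, "tx": 0.13, "ty": -0.12, "tz": 0.06, "dry": 0.0844, "drz": -0.0016},
    {"jaw": 1, "tx": 0.16, "ty": -0.147, "tz": 0.075, "drx": 0.0016, "dry": 0.1055, "drz": -0.0038},
    {"jaw": 1, "tx": 0.16, "ty": -0.147, "tz": 0.075, "drx": 0.0016, "dry": 0.1055, "drz": -0.0038},
    {"jaw": 1, "tx": 0.16, "ty": -0.147, "tz": 0.075, "drx": 0.0016, "dry": 0.1055, "drz": -0.0038},
  ],
)

```text
clock: 0.85
tool_pos: [0.3496, -0.3629, 0.1628]
eef_rot: [0.92, 0.219, 0.316, -0.078]
contact_force: [0.5, -0.7, 1.5]
opening: 1.002
finger_force: 0.0
```

Run:
```python
from h import *
b=np.array([.4230,-.3250,.059]); n=neck(); 
F=frame(-n,[.45,-.89,0]); rel(b+n*(.057+.075),F)
p=r.camera_params("wrist"); im=r.snapshot("wrist"); cv2.imwrite("pics/w1.png",im[:,:,::-1])
import json; json.dump({k:(v if isinstance(v,float) else list(map(float,v))) for k,v in p.items()},open("w1.json","w"))
M=cv2.Rodrigues(np.array(p["rvec"]))[0]; K=np.array([[p["fx"],0,p["cx"]],[0,p["fy"],p["cy"]],[0,0,1]])
print(cv2.projectPoints(np.array([b,b+n*.105,b+n*.04]),np.array(p["rvec"]),np.array(p["tvec"]),K,np.array([p["k1"],0,0,0,0]))[0])
```

```text
shift [ 0.0012 -0.0002  0.0006] rot [ 0.0001 -0.0006 -0.0022] | pos [ 0.3496 -0.3629  0.1628]
[[[322.7034 224.0456]]

 [[323.068  272.2935]]

 [[322.8073 237.7883]]]
```

View pics/w1.png

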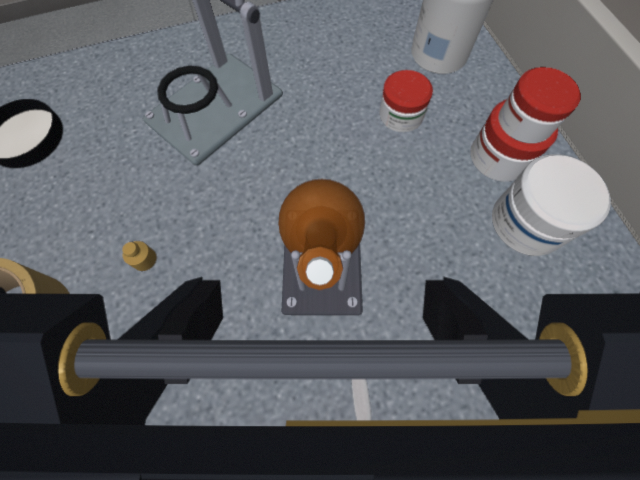

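Ball at (322,223), stopper at (319.5,271): within 1–4 px of prediction; refine with this view.

Run:
```python
from h import *
import json
p=json.load(open("w1.json")); im=cv2.imread("pics/w1.png")[:,:,::-1].copy()
m,ce,s=blob(cv2.inRange(im.min(2),150,255),(320,271),25); print("stopper",ce,s)
i=im.astype(int); a=((i[...,0]-i[...,2]>40)*255).astype(np.uint8); a,_,_=blob(a,(322,223),60)
k=max(cv2.findContours(a,0,1)[0],key=cv2.contourArea)[:,0]; k=k[k[:,1]<235]; 
A=np.c_[k,np.ones(len(k))]; c=np.linalg.lstsq(A,(k**2).sum(1),rcond=None)[0]; bc=c[:2]/2; print("ball",bc,np.sqrt(c[2]+bc@bc))
B=plane("wrist",bc,.059,p); S=plane("wrist",ce,.059+.108*np.cos(np.radians(38)),p)
print(B,S,S-B,np.linalg.norm((S-B)[:2]),np.degrees(np.arctan2(*(S-B)[1::-1])), np.degrees(np.arctan2(-.0295,-.0575)))
o,v=ray("wrist",(187,91),p); print("ring wrist",plane("wrist",(188,91),.045,p))
```

```text
stopper [319.152  271.3297] [306 259  27  26 546]
ball [320.9365 221.7772] 42.144858489053384
[ 0.4241 -0.3229  0.059 ] [ 0.3644 -0.3529  0.1441] [-0.0597 -0.03    0.0851] 0.06682225035313398 -153.34035968721204 -152.84020430770352
ring wrist [ 0.4974 -0.1386  0.045 ]
```

Run:
```python
from h import *
b=np.array([.4235,-.3237,.059]); n=neck(np.radians(-153.2)); 
F=frame(-n,[.45,-.89,0]); rel(b+n*(.057),F)
```

```text
shift [ 0.0013 -0.0031  0.077 ] rot [-0.0007  0.0009  0.0003] | pos [ 0.3505 -0.3642  0.1638]
```

inch_along(
  deltas=[
    {"jaw": 1, "tx": 0.001, "ty": -0.0025, "tz": 0.03},
    {"jaw": 1, "tx": 0.001, "ty": -0.0025, "tz": 0.06},
    {"jaw": 1, "tx": 0.001, "ty": -0.0025, "tz": 0.077},
    {"jaw": 1, "tx": 0.001, "ty": -0.0025, "tz": 0.077},
    {"jaw": 0, "tx": 0.001, "ty": -0.0025, "tz": 0.077},
    {"jaw": 0, "tx": 0.001, "ty": -0.0025, "tz": 0.077},
    {"jaw": 0, "tx": 0.001, "ty": -0.0025, "tz": 0.077},
    {"jaw": 0, "tx": 0.001, "ty": -0.0025, "tz": 0.077},
    {"jaw": 0, "tx": 0.001, "ty": -0.0025, "tz": 0.077},
    {"jaw": 0, "tx": 0.001, "ty": -0.0025, "tz": 0.077},
  ],
  squeeze=20,
)

```text
clock: 1.9
tool_pos: [0.3918, -0.3387, 0.1038]
eef_rot: [0.92, 0.22, 0.316, -0.076]
contact_force: [-0.7, -0.2, -0.5]
opening: 0.478
finger_force: 0.0
```

Run:
```python
from h import *
s=r.get_state(); print(s["contact_force"],s["moment"],s["tool_pos"],s["opening"],s["finger_force"])
```

```text
[-0.7058 -0.1747 -0.4835] [-0.2459  0.4876  0.0132] [ 0.3918 -0.3387  0.1038] 0.4778908769874324 0.0
```

Fingers are still closing; hold.

inch_along(
  deltas=[
    {"jaw": 0},
    {"jaw": 0},
    {"jaw": 0},
    {"jaw": 0},
    {"jaw": 0},
    {"jaw": 0},
    {"jaw": 0},
  ],
  squeeze=25,
)

```text
clock: 2.6
tool_pos: [0.392, -0.3386, 0.1036]
eef_rot: [0.92, 0.22, 0.316, -0.076]
contact_force: [1.4, -1.1, -0.9]
opening: 0.239
finger_force: 25.1
```

Run:
```python
from h import *
b=np.array([.4235,-.3237,.059]); n=neck(np.radians(-153.2)); 
F=frame(-n,[.45,-.89,0]); rel(b+n*(.057),F)
```

```text
shift [-0.      0.0009 -0.0004] rot [-0.0025  0.0002  0.0007] | pos [ 0.392  -0.3386  0.1036]
```

inch_along(
  deltas=[
    {"jaw": 0, "tx": 0.012, "tz": -0.016},
    {"jaw": 0, "tx": 0.031, "tz": -0.039},
    {"jaw": 0, "tx": 0.056, "tz": -0.071},
    {"jaw": 0, "tx": 0.068, "tz": -0.087},
    {"jaw": 0, "tx": 0.068, "tz": -0.087},
  ],
)

```text
clock: 3.1
tool_pos: [0.3928, -0.3392, 0.2165]
eef_rot: [0.919, 0.221, 0.317, -0.074]
contact_force: [0.1, -0.6, -0.5]
opening: 0.237
finger_force: 25.3
```

Run:
```python
from h import *
y=np.radians(-13); F=frame([0,0,-1],[np.sin(y),-np.cos(y),0]); rel([.4988,-.1375,.130+.07],F)
s=R.from_quat(r.get_state()["eef_rot"]); F2=frame([0,0,-1],s.as_matrix()[:,1]); rel([.43,-.30,.22],F2)
```

```text
shift [ 0.1367 -0.1316  0.1271] rot [-0.2282 -0.6364  0.6728] | pos [ 0.3928 -0.3392  0.2165]
shift [ 0.0423 -0.018   0.0285] rot [ 0.0031 -0.6628  0.0011] | pos [ 0.3928 -0.3392  0.2165]
```

In the tool's units: 0.673 rad / 6.2832 = 0.1071.

inch_along(
  deltas=[
    {"jaw": 0, "tx": 0.004, "ty": -0.004, "tz": 0.004, "drx": -0.0048, "dry": -0.0127, "drz": 0.0135},
    {"jaw": 0, "tx": 0.014, "ty": -0.013, "tz": 0.013, "drx": -0.0103, "dry": -0.0286, "drz": 0.0302},
    {"jaw": 0, "tx": 0.029, "ty": -0.028, "tz": 0.027, "drx": -0.0156, "dry": -0.0434, "drz": 0.0458},
    {"jaw": 0, "tx": 0.051, "ty": -0.049, "tz": 0.047, "drx": -0.0207, "dry": -0.0579, "drz": 0.0611},
    {"jaw": 0, "tx": 0.074, "ty": -0.072, "tz": 0.069, "drx": -0.0259, "dry": -0.0724, "drz": 0.0764},
    {"jaw": 0, "tx": 0.098, "ty": -0.094, "tz": 0.091, "drx": -0.0312, "dry": -0.0869, "drz": 0.0918},
    {"jaw": 0, "tx": 0.116, "ty": -0.112, "tz": 0.108, "drx": -0.035, "dry": -0.0977, "drz": 0.1031},
    {"jaw": 0, "tx": 0.129, "ty": -0.124, "tz": 0.12, "drx": -0.0363, "dry": -0.1012, "drz": 0.1071},
    {"jaw": 0, "tx": 0.137, "ty": -0.132, "tz": 0.127, "drx": -0.0363, "dry": -0.1012, "drz": 0.1071},
    {"jaw": 0, "tx": 0.137, "ty": -0.132, "tz": 0.127, "drx": -0.0363, "dry": -0.1012, "drz": 0.1071},
  ],
)

```text
clock: 4.1
tool_pos: [0.5038, -0.1233, 0.1963]
eef_rot: [0.995, -0.102, -0.002, -0.004]
contact_force: [0.8, 0.8, -1.2]
opening: 0.235
finger_force: 25.5
```

Run:
```python
from h import *
y=np.radians(-13); F=frame([0,0,-1],[np.sin(y),-np.cos(y),0]); rel([.4988,-.1375,.130+.07],F)
ims=[]
for n in("top","side"):
    cv2.imwrite(f"pics/{n}1.png",r.snapshot(n)[:,:,::-1])
p=r.camera_params("wrist"); im=r.snapshot("wrist"); cv2.imwrite("pics/w2.png",im[:,:,::-1])
import json; json.dump({k:(v if isinstance(v,float) else list(map(float,v))) for k,v in p.items()},open("w2.json","w"))
s=cv2.resize(cv2.imread("pics/side1.png")[90:330,220:460],(400,400)); w=cv2.resize(cv2.imread("pics/w2.png"),(400,400))
cv2.imwrite("pics/c2.png",np.hstack([s,w]))
```

```text
shift [-0.0021  0.0149 -0.0038] rot [-0.0072  0.0043  0.0219] | pos [ 0.5038 -0.1233  0.1963]
```

View pics/c2.png

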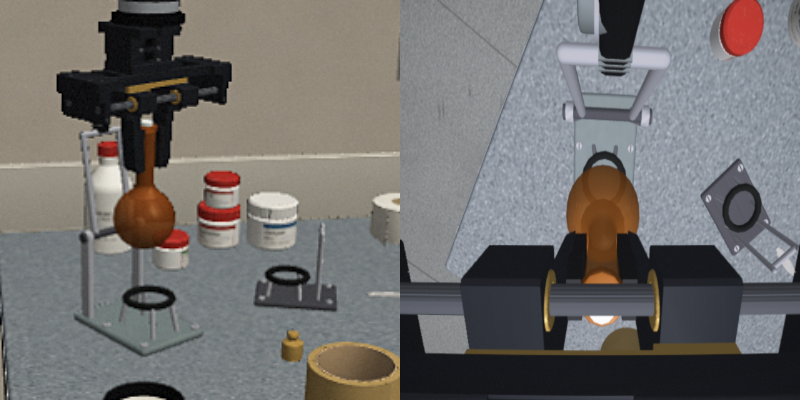

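Flask hangs upright over the stand; hinge ends in wrist view at about (269,136) and (395,140), the ring partly hidden under the ball. Check flask-in-hand and stand yaw numerically.

Run:
```python
from h import *
import json
y=np.radians(-13); F=frame([0,0,-1],[np.sin(y),-np.cos(y),0]); rel([.4988,-.1375,.130+.07],F)
s=r.get_state(); A=R.from_quat(s["eef_rot"]); pos=s["tool_pos"]
def amb(im,c,rad):
    i=im.astype(int); a=((i[...,0]-i[...,2]>30)*255).astype(np.uint8); return blob(a,c,rad)[0]
im=r.snapshot("side"); m=amb(im,(306,220),60)
o=cv2.morphologyEx(m,cv2.MORPH_OPEN,cv2.getStructuringElement(2,(19,19)))
bc,ax,_=cv2.fitEllipse(max(cv2.findContours(o,0,1)[0],key=cv2.contourArea)); print("side ball",bc,ax)
ring,ce,sz=blob(dark(im),(309,268),20); print("side ring",cv2.fitEllipse(max(cv2.findContours(ring,0,1)[0],key=cv2.contourArea))[:2])
rows=[(v,np.where(m[v])[0].mean()) for v in range(165,200) if m[v].any()]; print("neck cols",rows[0],rows[-1],np.polyfit(*zip(*rows),1)[0])
def proj(n,P,p=None):
    p=p or r.camera_params(n); K=np.array([[p["fx"],0,p["cx"]],[0,p["fy"],p["cy"]],[0,0,1]])
    return cv2.projectPoints(np.array(P,float),np.array(p["rvec"]),np.array(p["tvec"]),K,np.array([p["k1"],0,0,0,0]))[0][:,0]
b=pos-A.as_matrix()[:,2]*-.057
print("pred side ball",proj("side",[b,b+[0,0,.05]]),b); print("side ring pred",proj("side",[[.4988,-.1375,.045]]), "vert slope",)
p=json.load(open("w2.json"))
L,Rr=plane("wrist",(269,136),.107,p),plane("wrist",(395,140),.107,p); print(L,Rr,(L+Rr)/2,np.degrees(np.arctan2(*(L-Rr)[:2])),np.linalg.norm(L-Rr))
```

```text
shift [ 0.0019  0.0009 -0.0027] rot [-0.0031  0.0052  0.0019] | pos [ 0.4971 -0.1361  0.1973]
side ball (311.628662109375, 219.73892211914062) (35.22458267211914, 38.4296875)
side ring ((308.862060546875, 268.3459777832031), (13.560606002807617, 31.04561424255371))
neck cols (165, np.float64(313.0)) (199, np.float64(311.5)) -0.0582633053221284
pred side ball [[311.9145 220.4352]
 [312.2493 193.7243]] [ 0.4969 -0.1359  0.1403]
side ring pred [[310.9785 268.5729]] vert slope
[ 0.5714 -0.1152  0.107 ] [ 0.552  -0.1913  0.107 ] [ 0.5617 -0.1533  0.107 ] 14.272687798254129 0.07854816859835587
```

Run:
```python
from h import *
def proj(n,P):
    p=r.camera_params(n); K=np.array([[p["fx"],0,p["cx"]],[0,p["fy"],p["cy"]],[0,0,1]])
    return cv2.projectPoints(np.array(P,float),np.array(p["rvec"]),np.array(p["tvec"]),K,np.array([p["k1"],0,0,0,0]))[0][:,0]
c=np.array([.4988,-.1375,.045]); q=proj("side",[c,c+[.01,0,0],c+[0,.01,0],c+[0,0,.01]]); print(q-q[0],q[0])
print(r.camera_params("side")["tvec"], ray("side",(309,268))[0])
s=r.get_state(); print(s["tool_pos"])
# circle centre bias: project ring circle, fit ellipse, from 26 mm +-4 tube
t=np.linspace(0,6.28,200); 
for rr in (.030,): 
    k=proj("side",c+rr*np.c_[np.cos(t),np.sin(t),0*t]).astype(np.float32); print(cv2.fitEllipse(k))
# flask ball seen in first side view vs. where grasped
b=np.array([.4235,-.3237,.059]); print("start ball pred",proj("side",[b]),"obs 393.28 240.64", proj("top",[b]),"obs 407.67 254.11")
im=r.snapshot("top"); cv2.imwrite("pics/top2.png",im[:,:,::-1]); im0=cv2.imread("pics/top0.png")[:,:,::-1].copy()
# ring in the first top view, inner+outer contours
m,ce,sz=blob(dark(im0,70),(315,221),22); ks=cv2.findContours(m,cv2.RETR_CCOMP,1)[0]
print([(len(k),cv2.fitEllipse(k)[:2]) for k in ks if len(k)>20], proj("top",[c]))
```

```text
[[ 0.      0.    ]
 [-4.3666 -1.2578]
 [-3.127   1.7095]
 [ 0.0571 -4.9587]] [310.9785 268.5729]
[0.3068 0.2362 0.7789] [-0.0973  0.7125  0.4894]
[ 0.4964 -0.1378  0.1976]
((310.9706726074219, 268.728759765625), (12.701726913452148, 32.25798034667969), 90.63042449951172)
start ball pred [[394.329  241.9004]] obs 393.28 240.64 [[406.8602 253.7029]] obs 407.67 254.11
[(78, ((314.9900817871094, 220.24740600585938), (26.617048263549805, 26.920862197875977))), (61, ((315.02630615234375, 220.2292022705078), (21.622560501098633, 22.263532638549805)))] [[315.0019 220.5008]]
```

Run:
```python
from h import *
y=np.radians(-13.5); F=frame([0,0,-1],[np.sin(y),-np.cos(y),0]); rel([.5001,-.1362,.142],F)
```

```text
shift [ 0.0034 -0.0032  0.056 ] rot [-0.0033  0.0044  0.0044] | pos [ 0.4963 -0.1387  0.198 ]
```

In the tool's units: 0.004 rad / 6.2832 = 0.0006.

inch_along(
  deltas=[
    {"jaw": 0, "tx": 0.002, "ty": -0.002, "tz": 0.01, "drx": -0.0005, "dry": 0.0006, "drz": 0.0006},
    {"jaw": 0, "tx": 0.0034, "ty": -0.0032, "tz": 0.03, "drx": -0.0005, "dry": 0.0006, "drz": 0.0006},
    {"jaw": 0, "tx": 0.0034, "ty": -0.0032, "tz": 0.05, "drx": -0.0005, "dry": 0.0006, "drz": 0.0006},
    {"jaw": 0, "tx": 0.0034, "ty": -0.0032, "tz": 0.056, "drx": -0.0005, "dry": 0.0006, "drz": 0.0006},
    {"jaw": 0, "tx": 0.0034, "ty": -0.0032, "tz": 0.056, "drx": -0.0005, "dry": 0.0006, "drz": 0.0006},
    {"jaw": 0, "tx": 0.0034, "ty": -0.0032, "tz": 0.056, "drx": -0.0005, "dry": 0.0006, "drz": 0.0006},
    {"jaw": 0, "tx": 0.0034, "ty": -0.0032, "tz": 0.056, "drx": -0.0005, "dry": 0.0006, "drz": 0.0006},
  ],
)

```text
clock: 5.05
tool_pos: [0.5025, -0.1346, 0.1433]
eef_rot: [0.993, -0.116, 0.002, -0.0]
contact_force: [-0.3, -0.3, -1.8]
opening: 0.238
finger_force: 25.6
```

Add to h.py:
```python
def proj(n,P,p=None):
    p=p or r.camera_params(n); K=np.array([[p["fx"],0,p["cx"]],[0,p["fy"],p["cy"]],[0,0,1]])
    return cv2.projectPoints(np.array(P,float),np.array(p["rvec"]),np.array(p["tvec"]),K,np.array([p["k1"],0,0,0,0]))[0][:,0]
def sideball(c,name):
    im=r.snapshot("side"); cv2.imwrite(f"pics/{name}.png",im[:,:,::-1]); i=im.astype(int)
    m=blob(((i[...,0]-i[...,2]>30)*255).astype(np.uint8),c,70)[0]
    o=cv2.morphologyEx(m,cv2.MORPH_OPEN,cv2.getStructuringElement(2,(19,19)))
    e=cv2.fitEllipse(max(cv2.findContours(o,0,1)[0],key=cv2.contourArea)); return e[0],e[1],m
```

Run:
```python
from h import *
y=np.radians(-13.5); F=frame([0,0,-1],[np.sin(y),-np.cos(y),0]); rel([.5001,-.1362,.142],F)
rel([.5001,-.1362,.130],F)
S=np.array([.5001,-.1362,.085]); c,a,m=sideball((309,247),"side3"); print("ball",c,a,"pred",proj("side",[S]))
w=r.snapshot("wrist"); cv2.imwrite("pics/w3.png",w[:,:,::-1])
cv2.imwrite("pics/c3.png",np.hstack([cv2.resize(cv2.imread("pics/side3.png")[130:310,230:410],(400,400)),cv2.resize(w[:,:,::-1],(400,400))]))
print(r.get_state()["contact_force"])
```

```text
shift [-0.002   0.0022  0.0013] rot [-0.0011 -0.003   0.0031] | pos [ 0.5025 -0.1346  0.1433]
shift [-0.002   0.0022  0.0133] rot [-0.0011 -0.003   0.0031] | pos [ 0.5025 -0.1346  0.1433]
ball (308.23974609375, 245.55288696289062) (34.707366943359375, 38.076236724853516) pred [[310.2242 248.5937]]
[-0.2811 -0.5685 -1.1694]
```

View pics/c3.png

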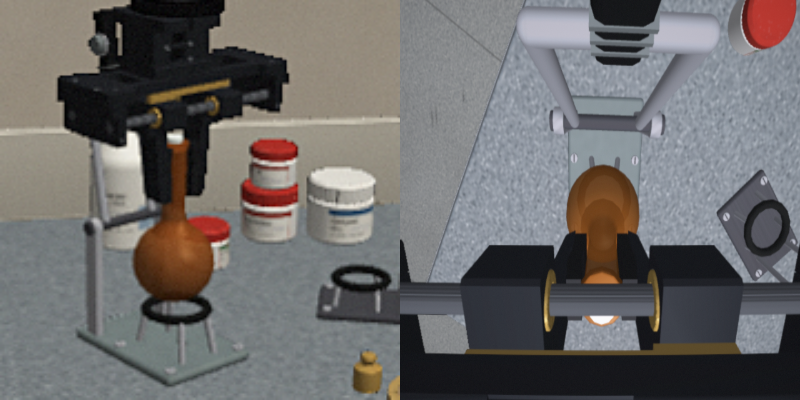

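Ball is ~1–2 mm left of the ring axis in the side view (308.2 vs 308.9), matching the pose error; correct it and descend.

In the tool's units: -0.003 rad / 6.2832 = -0.0005.

inch_along(
  deltas=[
    {"jaw": 0, "tx": -0.002, "ty": 0.0022, "dry": -0.0005},
    {"jaw": 0, "tx": -0.002, "ty": 0.0022, "tz": 0.004, "dry": -0.0005},
    {"jaw": 0, "tx": -0.002, "ty": 0.0022, "tz": 0.008, "dry": -0.0005},
    {"jaw": 0, "tx": -0.002, "ty": 0.0022, "tz": 0.008, "dry": -0.0005},
    {"jaw": 0, "tx": -0.002, "ty": 0.0022, "tz": 0.008, "dry": -0.0005},
  ],
)

```text
clock: 5.65
tool_pos: [0.4995, -0.1356, 0.1343]
eef_rot: [0.993, -0.116, -0.001, -0.001]
contact_force: [0.2, 0.4, -0.6]
opening: 0.236
finger_force: 25.6
```

Run:
```python
from h import *
y=np.radians(-13.5); F=frame([0,0,-1],[np.sin(y),-np.cos(y),0]); rel([.5001,-.1362,.130],F)
c,a,m=sideball((309,250),"side4"); print("ball",c,a);s=r.get_state();print(s["contact_force"],s["moment"],s["tool_pos"])
```

```text
shift [0.0007 0.0005 0.0043] rot [-0.0012  0.0021  0.004 ] | pos [ 0.4995 -0.1356  0.1343]
ball (310.0198059082031, 249.2240753173828) (34.039268493652344, 41.673316955566406)
[ 1.1529 -0.2395 -1.736 ] [0.0215 0.0178 0.0277] [ 0.4996 -0.1356  0.1344]
```

In the tool's units: 0.001 rad / 6.2832 = 0.0002.

inch_along(
  deltas=[
    {"jaw": 0, "tx": 0.001, "tz": 0.001, "dry": 0.0002},
    {"jaw": 0, "tx": 0.001, "tz": 0.002, "dry": 0.0002},
    {"jaw": 0, "tx": 0.001, "tz": 0.003, "dry": 0.0002},
    {"jaw": 0, "tx": 0.001, "tz": 0.003, "dry": 0.0002},
    {"jaw": 0, "tx": 0.001, "tz": 0.003, "dry": 0.0002},
  ],
)

```text
clock: 6.2
tool_pos: [0.5006, -0.1359, 0.1315]
eef_rot: [0.993, -0.116, -0.0, -0.001]
contact_force: [1.3, -0.2, -0.9]
opening: 0.236
finger_force: 25.6
```

inch_along(
  deltas=[
    {"jaw": 0, "tz": 0.001},
    {"jaw": 0, "tz": 0.001},
    {"jaw": 0, "tz": 0.001},
  ],
)

```text
clock: 6.5
tool_pos: [0.5007, -0.1359, 0.1307]
eef_rot: [0.993, -0.116, -0.0, -0.001]
contact_force: [0.5, 0.5, 1.5]
opening: 0.239
finger_force: 25.5
```

inch_along(
  deltas=[
    {"jaw": 0, "tz": 0.001},
    {"jaw": 0, "tz": 0.001},
    {"jaw": 0, "tz": 0.001},
  ],
)

```text
clock: 6.8
tool_pos: [0.5009, -0.136, 0.1304]
eef_rot: [0.993, -0.116, 0.0, -0.001]
contact_force: [-1.6, 0.7, 8.8]
opening: 0.237
finger_force: 25.0
```

inch_along(
  deltas=[
    {"jaw": 0, "tz": 0.001},
    {"jaw": 0, "tz": 0.001},
    {"jaw": 0, "tz": 0.001},
  ],
)

```text
clock: 7.1
tool_pos: [0.5013, -0.1361, 0.1302]
eef_rot: [0.993, -0.116, 0.001, -0.001]
contact_force: [-3.0, 1.9, 15.6]
opening: 0.235
finger_force: 24.9
```

Run:
```python
from h import *
s=r.get_state();print(s["contact_force"],s["moment"],s["tool_pos"],R.from_quat(s["eef_rot"]).as_matrix()[:,2])
c,a,m=sideball((309,250),"side5"); print(c,a)
for v in range(195,232,4):
    x=np.where(m[v])[0]
    if len(x): print(v,x.min(),x.max(),end="; ")
```

```text
[-2.9548  1.9409 15.6164] [0.3011 0.5165 0.0509] [ 0.5013 -0.1361  0.1302] [ 0.0021  0.0013 -1.    ]
(309.55462646484375, 250.42950439453125) (33.565433502197266, 42.846981048583984)
199 314 314; 203 306 315; 207 308 314; 211 308 314; 215 308 314; 219 308 314; 223 308 314; 227 308 327; 231 304 333;
```

inch_along(
  deltas=[
    {"jaw": 0, "tx": -0.0005, "ty": -0.0002, "tz": -0.001},
    {"jaw": 0, "tx": -0.0005, "ty": -0.0002, "tz": -0.001},
    {"jaw": 0, "tx": -0.0005, "ty": -0.0002, "tz": -0.001},
  ],
)

```text
clock: 7.45
tool_pos: [0.5006, -0.1357, 0.1302]
eef_rot: [0.993, -0.116, 0.0, -0.001]
contact_force: [-0.7, 0.5, 9.0]
opening: 0.239
finger_force: 25.1
```

Run:
```python
from h import *
s=r.get_state();print(s["contact_force"],s["moment"]); A=R.from_quat(s["eef_rot"]).as_matrix(); t=s["tool_pos"]
p=r.camera_params("wrist"); im=r.snapshot("wrist"); cv2.imwrite("pics/w4.png",im[:,:,::-1])
b=t+A[:,2]*.057; print("pred ball,stopper,top",proj("wrist",[b,b-A[:,2]*.108],p),A[:,2])
m,ce,sz=blob(cv2.inRange(im.min(2),170,255),(325,378),25); print("stopper",ce,sz)
for v in (215,220,225,230): 
    i=im[v].astype(int); x=np.where(i[:,0]-i[:,2]>30)[0]; x=x[(x>240)&(x<400)]; print(v,x.min(),x.max(),(x.min()+x.max())/2)
cv2.imwrite("pics/c4.png",np.hstack([cv2.resize(cv2.imread("pics/side5.png")[150:290,240:380],(400,400),interpolation=2),cv2.resize(im[180:430,220:420,::-1],(400,500),interpolation=2)[:400]]))
```

```text
[-0.7176  0.5434  8.9734] [ 0.1416  0.2005 -0.0139]
pred ball,stopper,top [[322.3362 255.8958]
 [322.5394 369.7855]] [ 0.0009  0.0011 -1.    ]
stopper [322.3201 382.901 ] [303 379  39  11 303]
215 284 365 324.5
220 279 369 324.0
225 275 373 324.0
230 273 375 324.0
```

View pics/c4.png

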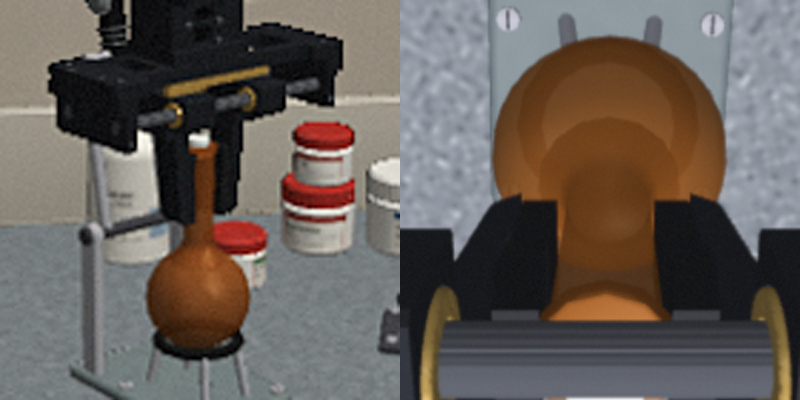

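Run:
```python
from h import *
im=cv2.imread("pics/side5.png")[:,:,::-1].astype(float)
g=cv2.GaussianBlur(im[...,0]-im[...,2],(0,0),.7)
def edges(v,c,w):
    x=np.arange(c-w,c+w+1); y=g[v,c-w:c+w+1]; th=.5*y[abs(x-c)<4].mean()
    i=np.where(y>th)[0]; a,b=i[0],i[-1]
    L=x[a]-(y[a]-th)/(y[a]-y[a-1]) if a>0 else x[a]; Rr=x[b]+(y[b]-th)/(y[b]-y[b+1]) if b<len(y)-1 else x[b]
    return L,Rr
for v in list(range(202,226,3)): L,Rr=edges(v,311,9); print(v,round(L,1),round(Rr,1),round((L+Rr)/2,2))
for v in range(240,266,4): L,Rr=edges(v,310,24); print(v,round(L,1),round(Rr,1),round((L+Rr)/2,2))
S=np.array([.5007,-.1357,.073]); print(proj("side",[S,S+[0,0,.05],S+[0,0,.1]]))
w=cv2.imread("pics/w4.png")[:,:,::-1].astype(float); d=cv2.GaussianBlur(w[...,0]-w[...,2],(0,0),.7)
pts=[]
for a in np.radians(np.arange(180,361,6)):
    rr=np.arange(30,75,.5); P=np.c_[323+rr*np.cos(a),255+rr*np.sin(a)].astype(np.float32)
    val=cv2.remap(d.astype(np.float32),P[None,:,0],P[None,:,1],1)[0]; k=np.where(val>25)[0]; pts.append(P[k[-1]])
pts=np.array(pts,float); c=np.linalg.lstsq(np.c_[pts,np.ones(len(pts))],(pts**2).sum(1),rcond=None)[0]; cc=c[:2]/2; print("wrist ball",cc,np.sqrt(c[2]+cc@cc))
```

```text
202 305.8 315.5 310.64
205 308.2 314.7 311.46
208 307.8 314.7 311.28
211 307.6 314.8 311.22
214 307.7 314.8 311.26
217 307.9 314.5 311.22
220 307.9 314.5 311.18
223 308.0 314.5 311.22
240 297.6 321.0 309.32
244 294.6 324.4 309.48
248 292.9 326.1 309.49
252 292.5 326.5 309.5
256 292.2 326.5 309.33
260 292.9 325.4 309.15
264 294.8 323.5 309.15
[[309.7345 254.6675]
 [310.015  229.0838]
 [310.3145 202.6906]]
wrist ball [324.1963 256.3994] 58.0054082657507
```

inch_along(
  deltas=[
    {"jaw": 0, "tz": -0.0009},
    {"jaw": 0, "tz": -0.0009},
    {"jaw": 0, "tz": -0.0009},
  ],
)

```text
clock: 7.8
tool_pos: [0.4999, -0.1355, 0.1301]
eef_rot: [0.993, -0.116, -0.001, -0.001]
contact_force: [0.6, 0.0, -1.2]
opening: 0.234
finger_force: 25.6
```

inch_along(
  deltas=[
    {"jaw": 0.27},
    {"jaw": 0.3},
    {"jaw": 0.33},
    {"jaw": 0.36},
    {"jaw": 0.4},
    {"jaw": 0.4},
  ],
)

```text
clock: 8.4
tool_pos: [0.5002, -0.1356, 0.1304]
eef_rot: [0.993, -0.116, -0.0, -0.001]
contact_force: [0.4, 0.5, 0.0]
opening: 0.398
finger_force: 0.0
```

Run:
```python
from h import *
c,a,m=sideball((309,250),"side6"); print(c,a); s=r.get_state(); print(s["contact_force"],s["tool_pos"])
im=r.snapshot("wrist"); cv2.imwrite("pics/w5.png",im[:,:,::-1])
w=im.astype(float); d=cv2.GaussianBlur(w[...,0]-w[...,2],(0,0),.7)
pts=[]
for a in np.radians(np.arange(180,361,6)):
    rr=np.arange(30,75,.5); P=np.c_[323+rr*np.cos(a),255+rr*np.sin(a)].astype(np.float32)
    val=cv2.remap(d.astype(np.float32),P[None,:,0],P[None,:,1],1)[0]; k=np.where(val>25)[0]; pts.append(P[k[-1]])
pts=np.array(pts,float); c=np.linalg.lstsq(np.c_[pts,np.ones(len(pts))],(pts**2).sum(1),rcond=None)[0]; cc=c[:2]/2; print("wrist ball",cc,np.sqrt(c[2]+cc@cc))
```

```text
(309.3833923339844, 252.57400512695312) (34.71110916137695, 37.80065155029297)
[-0.3547 -0.0815  0.6382] [ 0.5002 -0.1356  0.1305]
wrist ball [323.674  256.6714] 57.62414693966465
```

inch_along(
  deltas=[
    {"jaw": 0.7},
    {"jaw": 0.7},
    {"jaw": 0.7, "tz": -0.01},
    {"jaw": 0.8, "tz": -0.04},
    {"jaw": 1, "tz": -0.08},
    {"jaw": 1, "tz": -0.12},
    {"jaw": 1, "tx": -0.02, "tz": -0.15},
    {"jaw": 1, "tx": -0.05, "tz": -0.17},
    {"jaw": 1, "tx": -0.06, "tz": -0.18},
    {"jaw": 1, "tx": -0.06, "tz": -0.18},
  ],
)

```text
clock: 9.5
tool_pos: [0.4415, -0.122, 0.312]
eef_rot: [0.993, -0.116, 0.001, -0.001]
contact_force: [1.2, -0.8, -0.3]
opening: 1.0
finger_force: 0.0
```

Run:
```python
from h import *
import json
r.snapshot("side");r.snapshot("side")
S=r.snapshot("side");T=r.snapshot("top"); cv2.imwrite("pics/side7.png",S[:,:,::-1]);cv2.imwrite("pics/top7.png",T[:,:,::-1])
p=r.camera_params("wrist"); im=r.snapshot("wrist"); cv2.imwrite("pics/w7.png",im[:,:,::-1])
json.dump({k:(v if isinstance(v,float) else list(map(float,v))) for k,v in p.items()},open("w7.json","w"))
cv2.imwrite("pics/c7.png",np.hstack([cv2.resize(S[100:300,200:400,::-1],(390,580),interpolation=2),cv2.resize(im[:,120:520,::-1],(410,580))]))
s=r.get_state(); print(s["tool_pos"])
th=1.82; sx=np.array([.9724,-.2334,0]); H=np.array([.5637,-.1510,.107]); G=H-.15*np.cos(th)*sx+[.0007,.0029,.15*np.sin(th)]
print("H,G",H,G,proj("side",[H,G]),proj("wrist",[H,G],p))
```

```text
[ 0.4424 -0.122   0.3096]
H,G [ 0.5637 -0.151   0.107 ] [ 0.6004 -0.1567  0.2524] [[287.5366 228.2202]
 [273.663  149.7557]] [[323.0048  68.8661]
 [317.6182 -68.2175]]
```

View pics/c7.png

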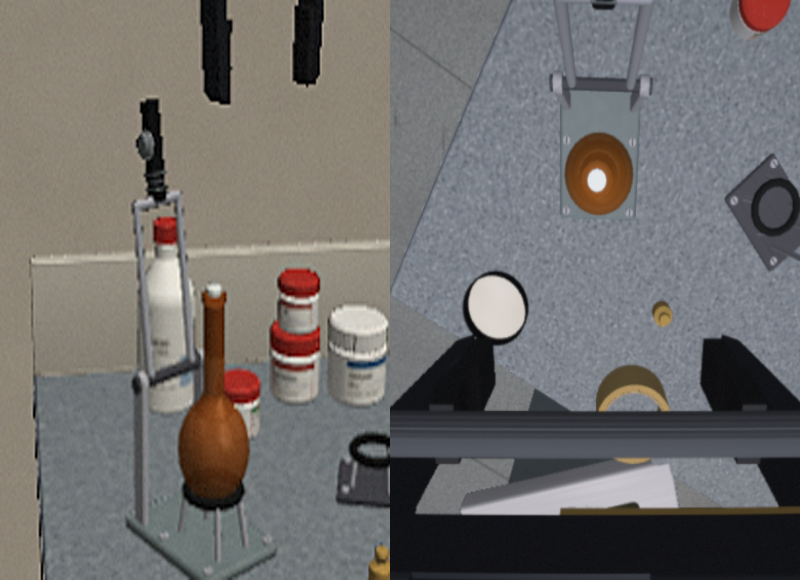

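Flask stands upright and centred in the ring (side ball (309,252), stopper over it; wrist: stopper inside ball's disc). Lever grip near side (277,150). Now pin the lever angle.

Run:
```python
from h import *
import json
p=json.load(open("w7.json")); im=cv2.imread("pics/w7.png")[:,:,::-1].copy()
# flask level?
m,ce,_=blob(cv2.inRange(im.min(2),190,255),(325,149),18); i=im.astype(int)
a,_,_=blob(((i[...,0]-i[...,2]>30)*255).astype(np.uint8),(325,144),60); k=max(cv2.findContours(a,0,1)[0],key=cv2.contourArea); bc=cv2.fitEllipse(k)
P=plane("wrist",ce,.181,p);B=plane("wrist",bc[0],.073,p); print("stopper",ce,P,"ball",bc,B,"tilt deg",np.degrees((P-B)[:2]/.108))
bs,bt=np.array([-1.05,-1.]),np.array([.8,.4])
sx=np.array([.9724,-.2334,0]); sy=np.array([.2334,.9724,0]); H=np.array([.5637,-.1510,.107])
for n,s,t in(("grip",(277.87,151.18),(327.37,143.36)),("wire",(281,169.3),(326,154))):
    q,e=tri("side",s-bs,"top",t-bt); d=q-H; print(n,q,e,"x,y,z in lever base",d@sx,d@sy,d[2],"theta",np.arctan2(d[2],-(d@sx)),np.hypot(d[2],d@sx))
S=cv2.imread("pics/side7.png"); md=dark(S,55)
for c,rad in(((277,148),24),): 
    mm,ce,sz=blob(md,c,rad); ys,xs=np.where(mm); print(ce,sz,[(v,xs[ys==v].min(),xs[ys==v].max()) for v in range(ys.min(),ys.max()+1,3)])
for th in(1.75,1.8,1.85): print(th,proj("side",[H-R_*np.cos(th)*sx+.003*sy+[0,0,R_*np.sin(th)] for R_ in(.178,.15,.113)])+bs,proj("top",[H-R_*np.cos(th)*sx+.003*sy+[0,0,R_*np.sin(th)] for R_ in(.178,.15,.113)])+bt)
```

```text
stopper [321.498  148.6902] [ 0.4996 -0.1347  0.181 ] ball ((323.32763671875, 143.5797576904297), (64.82148742675781, 66.87145233154297), 178.292724609375) [ 0.5005 -0.1366  0.073 ] tilt deg [-0.4957  0.9917]
grip [ 0.5926 -0.1609  0.2484] 0.002183069900577076 x,y,z in lever base 0.03044100540225793 -0.0029259550537306944 0.14139955110464159 theta 1.782843547582666 0.14463916434525761
wire [ 0.5848 -0.1593  0.2154] 0.0033285629773214596 x,y,z in lever base 0.02241707451766965 -0.003134040236828336 0.10839414406655652 theta 1.7747320278853642 0.11068792028876577
[277.8763 151.0141] [270 134  16  36 283] [(134, np.int64(275), np.int64(280)), (137, np.int64(272), np.int64(280)), (140, np.int64(273), np.int64(281)), (143, np.int64(273), np.int64(281)), (146, np.int64(278), np.int64(281)), (149, np.int64(270), np.int64(282)), (152, np.int64(271), np.int64(282)), (155, np.int64(275), np.int64(283)), (158, np.int64(275), np.int64(283)), (161, np.int64(275), np.int64(283)), (164, np.int64(276), np.int64(285)), (167, np.int64(278), np.int64(284))]
1.75 [[274.2655 133.3326]
 [276.0111 148.4805]
 [278.3109 168.3265]] [[324.6609 135.0775]
 [323.8284 143.9676]
 [322.8162 154.788 ]]
1.8 [[271.3688 133.6121]
 [273.5691 148.6383]
 [276.4707 168.3692]] [[325.7936 130.4375]
 [324.7526 140.157 ]
 [323.4842 152.0125]]
1.85 [[268.5422 134.1268]
 [271.1813 148.9946]
 [274.6667 168.5613]] [[326.8978 126.0053]
 [325.6559 136.5036]
 [324.1392 149.3399]]
```

inch_along(
  deltas=[
    {"jaw": 1, "tx": -0.04, "tz": -0.02},
    {"jaw": 1, "tx": -0.08, "tz": -0.04},
    {"jaw": 1, "tx": -0.1, "tz": -0.05},
    {"jaw": 1, "tx": -0.1, "tz": -0.05},
    {"jaw": 1, "tx": -0.1, "tz": -0.05},
    {"jaw": 1, "tx": -0.1, "tz": -0.05},
  ],
)

```text
clock: 10.35
tool_pos: [0.3458, -0.0993, 0.3601]
eef_rot: [0.993, -0.115, -0.0, -0.0]
contact_force: [-0.6, -0.4, 0.4]
opening: 0.997
finger_force: 0.0
```

Run:
```python
from h import *
import json
p=r.camera_params("wrist"); im=r.snapshot("wrist"); cv2.imwrite("pics/w8.png",im[:,:,::-1])
json.dump({k:(v if isinstance(v,float) else list(map(float,v))) for k,v in p.items()},open("w8.json","w"))
cv2.imwrite("pics/c8.png",cv2.resize(im[0:260,220:420,::-1],(600,600)))
sx=np.array([.9724,-.2334,0]);H=np.array([.5637,-.1510,.107]);th=1.78
print(proj("wrist",[H,H-.113*np.cos(th)*sx+[0,0,.113*np.sin(th)],H-.15*np.cos(th)*sx+[0,0,.15*np.sin(th)]],p),r.get_state()["tool_pos"])
```

```text
[[ 322.7356  -34.073 ]
 [ 323.1518 -150.5599]
 [ 323.3859 -215.6198]] [ 0.3456 -0.0993  0.36  ]
```

View pics/c8.png

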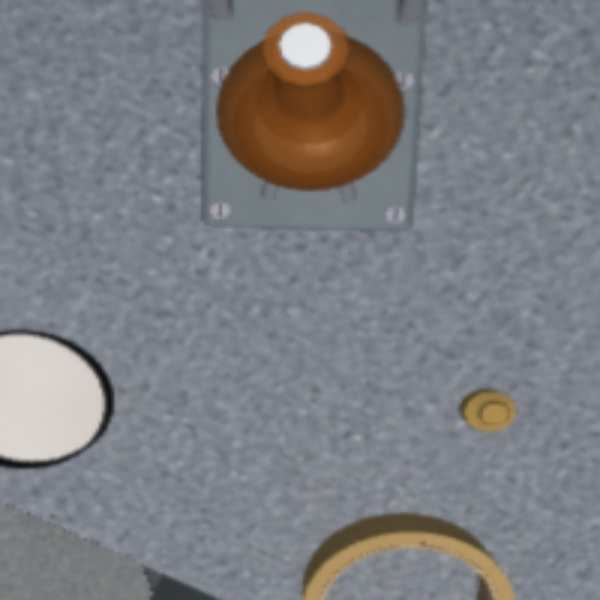

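That went the wrong way for seeing the lever (base plate screws at crop (219,210),(395,214) only); go forward and higher.

inch_along(
  deltas=[
    {"jaw": 1, "tx": 0.05, "tz": -0.01},
    {"jaw": 1, "tx": 0.1, "tz": -0.02},
    {"jaw": 1, "tx": 0.14, "tz": -0.03},
    {"jaw": 1, "tx": 0.15, "tz": -0.03},
    {"jaw": 1, "tx": 0.15, "tz": -0.03},
    {"jaw": 1, "tx": 0.15, "tz": -0.03},
    {"jaw": 1, "tx": 0.15, "tz": -0.03},
  ],
)

```text
clock: 11.1
tool_pos: [0.489, -0.1334, 0.39]
eef_rot: [0.993, -0.116, -0.001, -0.001]
contact_force: [0.0, -0.1, -0.8]
opening: 1.0
finger_force: 0.0
```

Run:
```python
from h import *
import json
p=json.load(open("w8.json")); q=[plane("wrist",(220+x/3,y*260/600),.01,p) for x,y in((219,210),(395,214),(403,79),(220,75))]
print("screws yaw",[np.degrees(np.arctan2(*(q[a]-q[b])[:2])) for a,b in((0,1),(3,2))],[np.degrees(np.arctan2(*(q[a]-q[b])[1::-1])) for a,b in((3,0),(2,1))],q)
p=r.camera_params("wrist"); im=r.snapshot("wrist"); cv2.imwrite("pics/w9.png",im[:,:,::-1])
json.dump({k:(v if isinstance(v,float) else list(map(float,v))) for k,v in p.items()},open("w9.json","w"))
cv2.imwrite("pics/c9.png",cv2.resize(im[0:260,220:420,::-1],(600,600)))
sx=np.array([.9724,-.2334,0]);H=np.array([.5637,-.1510,.107]);th=1.78
print(proj("wrist",[H,H-.113*np.cos(th)*sx+[0,0,.113*np.sin(th)],H-.15*np.cos(th)*sx+[0,0,.15*np.sin(th)]],p),r.get_state()["tool_pos"])
```

```text
screws yaw [np.float64(14.82839468975464), np.float64(14.708706549435407)] [np.float64(-14.712798746017548), np.float64(-14.882882251901089)] [array([ 0.4737, -0.0912,  0.01  ]), array([ 0.4546, -0.1633,  0.01  ]), array([ 0.5201, -0.1807,  0.01  ]), array([ 0.5391, -0.1083,  0.01  ])]
[[322.5457 126.8979]
 [322.5977  94.2277]
 [322.6244  77.4521]] [ 0.4892 -0.1334  0.3903]
```

View pics/c9.png

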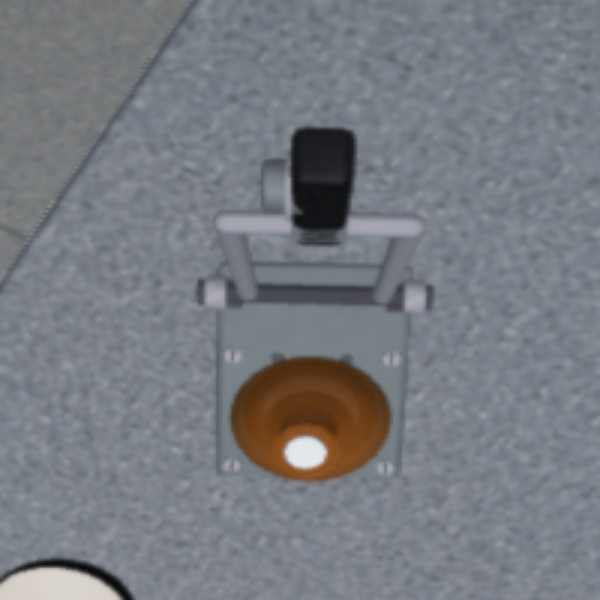

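Run:
```python
from h import *
import json
p=json.load(open("w9.json")); y=np.radians(-14.8); sx=np.array([np.cos(y),np.sin(y),0]); sy=np.array([-np.sin(y),np.cos(y),0])
f=lambda x,yy,z: plane("wrist",(220+x/3,yy*260/600),z,p)
S=np.array([.5005,-.136,.073]); H=S+.065*sx+[0,0,.034]; print("H from seat",H)
for n,a in(("hinge",(315,295,.107)),("wire",(319,226,.2175)),("gripR face",(353,185,.254)),("gripL",(292,185,.254)),("button tip",(262,185,.254)),("button mid",(274,185,.254)),("stopper",(305,452,.181))):
    q=f(*a); d=q-H; print(n,q,"lx",d@sx,"ly",d@sy, "theta",np.arctan2(d[2],-(d@sx)))
```

```text
H from seat [ 0.5633 -0.1526  0.107 ]
hinge [ 0.5621 -0.1535  0.107 ] lx -0.0010046829640743085 ly -0.001147724510695665 theta -1.3813101549503358e-14
wire [ 0.583  -0.1588  0.2175] lx 0.020620802229607122 ly -0.000960665793847168 theta 1.7552878386576514
gripR face [ 0.5897 -0.1683  0.254 ] lx 0.029512593708390197 ly -0.00848506336228946 theta 1.7689282622713236
gripL [ 0.5931 -0.1542  0.254 ] lx 0.029125939398547806 ly 0.006094923078360251 theta 1.7663985938540359
button tip [ 0.5947 -0.1472  0.254 ] lx 0.028941140735799533 ly 0.013266163924903571 theta 1.7651886586459822
button mid [ 0.5941 -0.15    0.254 ] lx 0.029014637874852495 ly 0.01039753889920292 theta 1.7656699368741438
stopper [ 0.4994 -0.135   0.181 ] lx -0.0662800652720317 ly 0.0007168981128765906 theta 0.8403750086872647
```

Add to h.py:
```python
Y=np.radians(-14.8); sx=np.array([np.cos(Y),np.sin(Y),0]); sy=np.array([-np.sin(Y),np.cos(Y),0]); H=np.array([.5631,-.1526,.107])
FV=frame([0,0,-1],-sy)
def G(th,l=.15,ly=-.0003): return H-l*np.cos(th)*sx+ly*sy+np.array([0,0,l*np.sin(th)-.0187])
```

Run:
```python
from h import *
g=G(1.772); print(g); rel(g+[0,0,.08],FV); rel(g,FV)
```

```text
[ 0.592  -0.1605  0.2353]
shift [0.1065 0.0029 0.0748] rot [-0.0017  0.0019  0.0262] | pos [ 0.4892 -0.1334  0.3903]
shift [0.1066 0.0031 0.1548] rot [-0.0017  0.0019  0.0262] | pos [ 0.4892 -0.1334  0.3903]
```

Careful with the scale: turns go in shares of 2 pi rad. That gives: 0.026 rad / 6.2832 = 0.0041.

inch_along(
  deltas=[
    {"jaw": 1, "tx": 0.03, "ty": 0.001, "drz": 0.0016},
    {"jaw": 1, "tx": 0.07, "ty": 0.002, "tz": 0.02, "drx": -0.0003, "dry": 0.0003, "drz": 0.0041},
    {"jaw": 1, "tx": 0.1, "ty": 0.003, "tz": 0.05, "drx": -0.0003, "dry": 0.0003, "drz": 0.0041},
    {"jaw": 1, "tx": 0.1065, "ty": 0.003, "tz": 0.08, "drx": -0.0003, "dry": 0.0003, "drz": 0.0041},
    {"jaw": 1, "tx": 0.1065, "ty": 0.003, "tz": 0.09, "drx": -0.0003, "dry": 0.0003, "drz": 0.0041},
    {"jaw": 1, "tx": 0.1065, "ty": 0.003, "tz": 0.09, "drx": -0.0003, "dry": 0.0003, "drz": 0.0041},
    {"jaw": 1, "tx": 0.1065, "ty": 0.003, "tz": 0.09, "drx": -0.0003, "dry": 0.0003, "drz": 0.0041},
  ],
)

```text
clock: 11.85
tool_pos: [0.5932, -0.161, 0.302]
eef_rot: [0.992, -0.129, 0.001, 0.001]
contact_force: [0.6, -0.5, -0.3]
opening: 0.997
finger_force: 0.0
```

Run:
```python
from h import *
g=G(1.772); print(g); rel(g,FV)
```

```text
[ 0.592  -0.1605  0.2353]
shift [-0.0015 -0.0002  0.0667] rot [ 0.0008 -0.0031  0.0002] | pos [ 0.5932 -0.161   0.302 ]
```

inch_along(
  deltas=[
    {"jaw": 1, "tz": 0.02},
    {"jaw": 1, "tx": -0.001, "tz": 0.045},
    {"jaw": 1, "tx": -0.001, "tz": 0.063},
    {"jaw": 0.8, "tx": -0.001, "tz": 0.0667},
    {"jaw": 0.6, "tx": -0.001, "tz": 0.0667},
    {"jaw": 0.5, "tx": -0.001, "tz": 0.0667},
    {"jaw": 0.4, "tx": -0.001, "tz": 0.0667},
    {"jaw": 0.35, "tx": -0.001, "tz": 0.0667},
    {"jaw": 0.3, "tx": -0.001, "tz": 0.0667},
    {"jaw": 0.3, "tx": -0.001, "tz": 0.0667},
  ],
  squeeze=20,
)

```text
clock: 12.85
tool_pos: [0.5926, -0.1607, 0.2339]
eef_rot: [0.992, -0.129, 0.001, 0.001]
contact_force: [0.4, 0.6, -0.4]
opening: 0.39
finger_force: 0.0
```

Run:
```python
from h import *
g=G(1.772); rel(g,FV); s=r.get_state(); print(s["opening"],s["contact_force"])
im=r.snapshot("wrist"); cv2.imwrite("pics/c10.png",cv2.resize(im[150:450,170:470,::-1],(600,600)))
```

```text
shift [-0.0007 -0.     -0.0014] rot [ 0.0008 -0.0017  0.0006] | pos [ 0.5926 -0.1607  0.2339]
0.38987381997189763 [ 0.4419  0.5607 -0.3736]
```

View pics/c10.png

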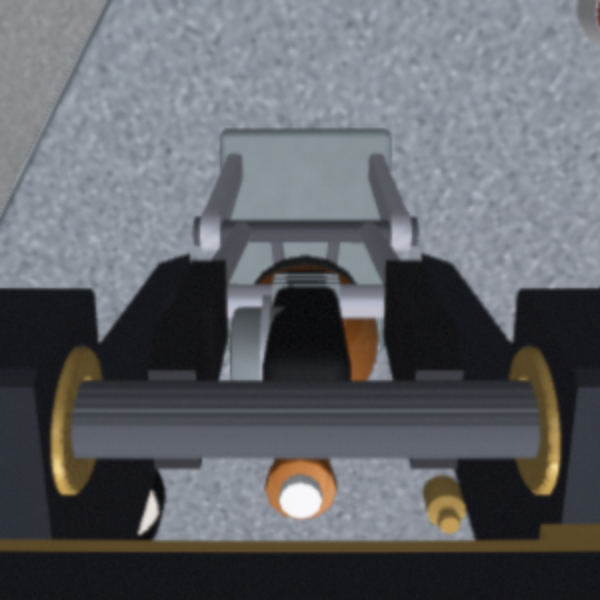

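Fingers (inner edges 227, 385) straddle the grip with the button (230–265) on the left; squeeze.

inch_along(
  deltas=[
    {"jaw": 0.3, "tz": -0.001},
    {"jaw": 0.25, "tz": -0.001},
    {"jaw": 0.2, "tz": -0.001},
    {"jaw": 0.1, "tz": -0.001},
    {"jaw": 0, "tz": -0.001},
    {"jaw": 0, "tz": -0.001},
    {"jaw": 0, "tz": -0.001},
  ],
  squeeze=25,
)

```text
clock: 13.6
tool_pos: [0.5926, -0.1601, 0.2345]
eef_rot: [0.992, -0.128, 0.001, 0.0]
contact_force: [0.8, 3.6, -1.6]
opening: 0.173
finger_force: 25.0
```

Run:
```python
from h import *
rel(G(1.772),FV); s=r.get_state(); print(s["opening"],s["opening"]*88,s["contact_force"],s["moment"],s["finger_force"])
```

```text
shift [-0.0005  0.0006 -0.0008] rot [ 0.0001 -0.001   0.001 ] | pos [ 0.5926 -0.1601  0.2345]
0.17313716737289367 15.236070728814642 [ 0.8191  3.5822 -1.6385] [ 0.9277 -0.1088  0.0314] 24.999351734295487
```

Run:
```python
from h import *
im=r.snapshot("wrist"); cv2.imwrite("pics/w11.png",im[:,:,::-1])
old=cv2.imread("pics/c10.png")
for v in (300,308,316,324,332): print(v,im[v,270:362:3].max(1)," | old",old[(v-150)*2,200:384:6].max(1))
```

```text
300 [ 28  28  26  30  24  23  21  23  23  21  24 103 103  17  14  18  16  15
  17  19  17  14  12  15  22  20  23  24  22  19  21]  | old [ 22  22  23  22  33 181 183 184 184 183 176  99 108  14  16  16  14  15
  15  15  15  15  14  93 183 183 184 184 184 183 183]
308 [ 26  27  27  23  23  22  21  23  21  23  31 127 100  16  17  16  14  19
  16  17  15  13  18  13  17  18  21  22  23  22  20]  | old [ 21  25  25  22  25 184  82  82  80  80  94 124  69  18  14  12  15  16
  14  15  16  17  17  21 167 172 171 171 173 176 189]
316 [ 27  27  22  25  21  24  22  19  22  24  40 152  34  15  17  17  15  14
  18  15  16  15  11  17  16  23  21  23  23  18  22]  | old [ 20  24  25  22  23 103 103 102 101  99 124 135  17  15  14  14  14  14
  15  15  17  15  15  13  56 104 101 106 100  91 127]
324 [ 28  25  21  20  21  22  21  23  22  20  51 177  18  19  24  20  21  16
  17  20  18  19  17  18  16  19  23  22  19  21  23]  | old [ 20  25  26  21  55 101 126 125 125 125 158  69  15  16  16  15  17  17
  17  17  16  15  16  17  17 121 124 120 119 110 143]
332 [27 27 22 23 22 21 21 22 20 22 52 71 27 31 37 38 34 36 38 38 38 39 37 37
 32 24 22 22 23 20 21]  | old [ 21  24  25  23 130 124 146 148 149 149 173  24  28  31  31  32  33  33
  32  32  32  31  31  30  23  71 135 129 122 134 160]
```

Button sliver is now ~2 mm proud: fully in. Swing the first half.

inch_along(
  deltas=[
    {"jaw": 0, "tx": -0.0047, "tz": -0.0009},
    {"jaw": 0, "tx": -0.0166, "tz": -0.0024},
    {"jaw": 0, "tx": -0.0301, "tz": -0.003},
    {"jaw": 0, "tx": -0.0451, "tz": -0.0023},
    {"jaw": 0, "tx": -0.0599},
    {"jaw": 0, "tx": -0.0744, "tz": 0.0037},
    {"jaw": 0, "tx": -0.0885, "tz": 0.0089},
    {"jaw": 0, "tx": -0.1007, "tz": 0.0147},
    {"jaw": 0, "tx": -0.111, "tz": 0.0207},
    {"jaw": 0, "tx": -0.111, "tz": 0.0207},
  ],
  squeeze=35,
)

```text
clock: 14.65
tool_pos: [0.4854, -0.1318, 0.2145]
eef_rot: [0.992, -0.128, 0.002, 0.0]
contact_force: [0.4, 5.6, 0.6]
opening: 0.168
finger_force: 35.0
```

Run:
```python
from h import *
rel(G(1.0),FV); s=r.get_state(); print(s["contact_force"],s["moment"],s["finger_force"],s["opening"])
d=s["tool_pos"]+[0,0,.0187]-H; print("theta",np.arctan2(d[2],-(d@sx)),np.hypot(d[2],d@sx),d@sy)
```

```text
shift [-0.0006  0.0006 -0.    ] rot [-0.0003 -0.0036  0.0009] | pos [ 0.4854 -0.1318  0.2145]
[0.4295 5.6325 0.6499] [ 0.9704 -0.5114 -0.0574] 35.00217442866415 0.16843165477197752
theta 1.0035242492493892 0.14965507237886638 0.0002720125741339646
```

inch_along(
  deltas=[
    {"jaw": 0, "tx": -0.0098, "tz": 0.0069},
    {"jaw": 0, "tx": -0.0213, "tz": 0.0166},
    {"jaw": 0, "tx": -0.0317, "tz": 0.0273},
    {"jaw": 0, "tx": -0.041, "tz": 0.0391},
    {"jaw": 0, "tx": -0.0491, "tz": 0.0517},
    {"jaw": 0, "tx": -0.0559, "tz": 0.0651},
    {"jaw": 0, "tx": -0.0613, "tz": 0.079},
    {"jaw": 0, "tx": -0.0647, "tz": 0.0906},
    {"jaw": 0, "tx": -0.0665, "tz": 0.0994},
    {"jaw": 0, "tx": -0.0665, "tz": 0.0994},
  ],
)

```text
clock: 15.65
tool_pos: [0.4211, -0.1147, 0.1139]
eef_rot: [0.992, -0.128, 0.0, -0.0]
contact_force: [1.0, 5.9, -0.7]
opening: 0.169
finger_force: 35.0
```

Run:
```python
from h import *
rel(G(0),FV); s=r.get_state(); print(s["contact_force"],s["moment"],s["finger_force"],s["opening"])
d=s["tool_pos"]+[0,0,.0187]-H; print("theta",np.arctan2(d[2],-(d@sx)),np.hypot(d[2],d@sx),d@sy)
c,a,m=sideball((309,250),"side12"); print("flask ball",c,a)
```

```text
shift [-0.003   0.0006  0.0256] rot [-0.0005 -0.0006  0.0025] | pos [ 0.4211 -0.1147  0.1139]
[ 0.9862  5.9052 -0.7179] [ 1.2941 -0.4671 -0.0288] 34.99848481267691 0.16943226654579913
theta 0.17265324259398943 0.1492072460005212 0.00034004432163441817
flask ball (309.2349548339844, 253.9907989501953) (33.858642578125, 35.60306167602539)
```

inch_along(
  deltas=[
    {"jaw": 0, "tx": -0.001, "tz": 0.008},
    {"jaw": 0, "tx": -0.0015, "tz": 0.014},
    {"jaw": 0, "tx": -0.002, "tz": 0.019},
    {"jaw": 0, "tx": -0.0022, "tz": 0.023},
    {"jaw": 0, "tx": -0.0022, "tz": 0.025},
    {"jaw": 0, "tx": -0.0022, "tz": 0.0256},
    {"jaw": 0, "tx": -0.0022, "tz": 0.0256},
    {"jaw": 0, "tx": -0.0022, "tz": 0.0256},
  ],
)

```text
clock: 16.5
tool_pos: [0.4189, -0.1141, 0.0891]
eef_rot: [0.992, -0.127, 0.0, -0.0]
contact_force: [0.1, 6.2, -0.2]
opening: 0.169
finger_force: 35.0
```

inch_along(
  deltas=[
    {"jaw": 0, "tz": 0.001},
    {"jaw": 0, "tz": 0.0015},
    {"jaw": 0, "tz": 0.0015},
    {"jaw": 0, "tz": 0.0015},
  ],
)

```text
clock: 16.9
tool_pos: [0.4189, -0.1141, 0.0876]
eef_rot: [0.992, -0.127, 0.0, -0.0]
contact_force: [0.3, 7.5, 1.2]
opening: 0.167
finger_force: 35.0
```

inch_along(
  deltas=[
    {"jaw": 0, "tz": 0.001},
    {"jaw": 0, "tz": 0.002},
    {"jaw": 0, "tz": 0.002},
    {"jaw": 0, "tz": 0.002},
  ],
)

```text
clock: 17.3
tool_pos: [0.4189, -0.1142, 0.086]
eef_rot: [0.992, -0.127, 0.001, -0.0]
contact_force: [0.1, 7.2, 5.4]
opening: 0.169
finger_force: 35.0
```

inch_along(
  deltas=[
    {"jaw": 0, "tz": 0.001},
    {"jaw": 0, "tz": 0.0015},
    {"jaw": 0, "tz": 0.0015},
    {"jaw": 0, "tz": 0.0015},
  ],
)

```text
clock: 17.7
tool_pos: [0.419, -0.1141, 0.0856]
eef_rot: [0.992, -0.127, 0.001, -0.0]
contact_force: [-2.2, 6.7, 22.2]
opening: 0.169
finger_force: 35.0
```

At its stop (22 N). Relax to a few N, then open.

inch_along(
  deltas=[
    {"jaw": 0, "tz": -0.0012},
    {"jaw": 0, "tz": -0.0012},
    {"jaw": 0, "tz": -0.0012},
  ],
)

```text
clock: 18.0
tool_pos: [0.4189, -0.1141, 0.0859]
eef_rot: [0.992, -0.127, 0.001, -0.0]
contact_force: [-0.6, 7.0, 9.0]
opening: 0.169
finger_force: 35.0
```

inch_along(
  deltas=[
    {"jaw": 0.25},
    {"jaw": 0.4},
    {"jaw": 0.55},
    {"jaw": 0.7},
    {"jaw": 0.7},
    {"jaw": 0.7},
    {"jaw": 0.7},
  ],
)

```text
clock: 18.7
tool_pos: [0.4189, -0.1154, 0.0848]
eef_rot: [0.992, -0.129, 0.001, 0.001]
contact_force: [0.1, 0.3, 0.7]
opening: 0.696
finger_force: 0.0
```

Run:
```python
from h import *
s=r.get_state(); print(s["contact_force"],s["tool_pos"],s["opening"])
c,a,m=sideball((309,250),"side13"); print("flask ball",c,a)
```

```text
[0.0863 0.3245 0.7353] [ 0.4189 -0.1154  0.0848] 0.6960637115419316
flask ball (304.516845703125, 257.5693359375) (23.111692428588867, 28.50621223449707)
```

inch_along(
  deltas=[
    {"jaw": 0.7, "tz": -0.02},
    {"jaw": 0.7, "tz": -0.06},
    {"jaw": 0.7, "tx": -0.01, "tz": -0.11},
    {"jaw": 0.7, "tx": -0.02, "tz": -0.16},
    {"jaw": 0.7, "tx": -0.03, "tz": -0.2},
    {"jaw": 0.7, "tx": -0.03, "tz": -0.22},
    {"jaw": 0.7, "tx": -0.03, "tz": -0.22},
    {"jaw": 0.7, "tx": -0.03, "tz": -0.22},
  ],
)

```text
clock: 19.55
tool_pos: [0.3896, -0.1068, 0.3046]
eef_rot: [0.992, -0.128, 0.001, 0.0]
contact_force: [0.1, -0.1, -1.3]
opening: 0.702
finger_force: 0.0
```

Run:
```python
from h import *
p=r.camera_params("wrist"); im=r.snapshot("wrist"); cv2.imwrite("pics/w14.png",im[:,:,::-1])
T=r.snapshot("top");cv2.imwrite("pics/top14.png",T[:,:,::-1]);S=r.snapshot("side");cv2.imwrite("pics/side14.png",S[:,:,::-1])
s=r.get_state(); print(s["tool_pos"],s["contact_force"])
P=np.array([.4996,-.1347,.181]);B=np.array([.5005,-.1366,.073])
pr=proj("wrist",[P,B,H-.15*sx,H-.113*sx],p); print("pred stopper, ball, grip, wire",pr)
m,ce,sz=blob(cv2.inRange(im.min(2),190,255),tuple(int(x) for x in pr[0]),16); q=plane("wrist",ce,.181,p); print("stopper",ce,sz,q)
i=im.astype(int); a,_,_=blob(((i[...,0]-i[...,2]>30)*255).astype(np.uint8),tuple(int(x) for x in pr[1]),45); h=cv2.convexHull(np.vstack(cv2.findContours(a,0,1)[0])); print("ball",cv2.fitEllipse(h),plane("wrist",cv2.fitEllipse(h)[0],.073,p))
d,ce,sz=blob(dark(im,50),tuple(int(x) for x in pr[2]),35); print("grip",ce,sz,plane("wrist",ce,.107,p),H-.15*sx)
m,ce,sz=blob(cv2.inRange(S.min(2),150,255),(310,201),9); print("side stopper",ce,sz,"pred",proj("side",[P])+[-1.05,-1])
md,ce,sz=blob(dark(S,55),tuple(int(x) for x in proj("side",[H-.15*sx])[0]),25); print("side grip",ce,sz,"pred level",proj("side",[H-.178*sx,H-.15*sx,H-.12*sx])+[-1.05,-1])
```

```text
[ 0.389  -0.1069  0.3036] [-0.7897  0.4069  0.2668]
pred stopper, ball, grip, wire [[320.7909  66.7164]
 [322.8062  85.779 ]
 [322.1489 178.5537]
 [322.2101 137.623 ]]
stopper [320.6522  67.0342] [311  57  20  21 322] [ 0.4994 -0.1346  0.181 ]
ball ((323.40673828125, 85.23638916015625), (63.92136764526367, 75.89356994628906), 178.26759338378906) [ 0.5008 -0.1373  0.073 ]
grip [322.7111 184.3485] [316 161  14  48 637] [ 0.4127 -0.1134  0.107 ] [ 0.4181 -0.1143  0.107 ]
side stopper [309.6522 199.1739] [306 198   8   4  23] pred [[309.4931 197.628 ]]
side grip [339.5564 250.284 ] [325 240  30  20 257] pred level [[351.918  254.5119]
 [340.7282 249.7626]
 [329.1879 244.8643]]
```

```bash
python3 -c "
from plant import r
print(r.finish_job())"
```

```text
the job is handed in; nothing more can be done
None
```

The job is handed in: the flask stands in the ring, about 1° off vertical, and the lever is fully down at its stop with the button kept squeezed throughout the swing. The robot is clear of everything and about 20 s were used, but I viewed 11 pictures, one over the limit of 10.

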